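# Pop open the fuse hatch of the kiln control box

### The arm

A 6-joint arm with a two-finger parallel gripper is mounted at the origin on the work surface. World frame = base frame: x ahead of the robot, y to its left, z up, the work surface at z = 0. Lengths are in m, angles in rad, forces in N, time in s.
With the tool pointing down it reaches from about 0.275 to 0.75 m from the base axis. Payload 10.2 kg.
Tool frame: the origin (TCP) lies at the very end of the fingers, on their centre line; the grasp point (between the pads) lies 19 mm behind it (env.grasp_offset is the distance from the TCP to the grasp point, in m); z points along the fingers, y is the direction in which the jaws open and shut (so a half turn about z gives the same grasp; the last joint's range is limited). The gripper opens to 85 mm and grips with 20 to 120 N. Pads are 22 mm wide; open, the fingers measure 114 mm over their backs; the gripper's body (76 mm by 85 mm) begins 54 mm behind the grasp point. The pads swing forward as they close: fully open they stand 13 mm farther back than shut.
Start: joints at [1.005, 0.313, 1.498, -0, 1.331, -0.223], TCP at [0.176, 0.494, 0.231] pointing down, gripper open.
Joint ranges: [-2.94, 2.94], [-0.97, 2.17], [0.19, 2.56], [-1.23, 4.37], [0.02, 3.11], [-2.88, 2.88]. Speed limits (rad/s): [2.39, 2.39, 3.01, 3.14, 3.14, 3.14].

### API

Orientations are given as a rotation vector (axis times angle).
In Python, from workcell import env, capture, get_calibration gives the robot as it stands.
- The arm moves only by the tool send_rows, never from a script. Its argument "commands" is a list of rows, each a list of 6 numbers: the shift along the tool's x, y, z in m, then the turn, a rotation vector about the tool's x, y, z in rad. A call has 1 to 8 rows; each row is the pose to reach, as a shift and turn from the pose commanded when the call began, along the tool's axes at that moment; what a row does not reach only later rows make up. A row lasts 1/10 s, in which the tool goes at most 50 mm and 8.59 degrees, less where a joint would pass 70% of its speed; a pose out of reach is approached as far as the arm can. A call with a gripper value outside its range is refused whole. "grip" is the finger opening in m, from 0 to 0.0854, set as the call begins (left out, the last holds). The fingers move at their own pace and stop on an object; "grip_force" is the grip in N (left out, the last holds). Time passes only in rows, so rows that repeat a pose let the fingers close. It gives the time, the measured TCP pose, the force and the opening at its end, in the units of the state.
- env.sense(): the state, without advancing time (a new reading comes with each control period).
- capture(name): name is "scene" or "top" or "wrist"; returns the picture (384x512x3 uint8, red, green, blue); there is no depth.
- get_calibration(name): a dict with "fov_y" (degrees; the focal length in pixels is half the picture's height over the tangent of half this angle, whatever the lens; pixels are square), "cx", "cy" (the principal point, pixels), "rvec" (rotation vector, rad) and "tvec" (3), from world to camera coordinates, as OpenCV has them. Camera axes: x right, y down, z forward; pixel columns grow to the right and rows downward; lengths in m; the calibration is good to about 2 mm. The wrist camera is an equidistant fisheye: a pixel r from the principal point sees the ray r / f radians off the axis. A picture is of the moment at which its call begins: read the wrist's pose just before it. get_calibration takes no time and is no camera call; for the wrist camera it gives the pose at the moment of the call.
- env.hand_in(): hands the job in, once; it reports no verdict.
The state is a dict: "clock": time; "joint_positions": joint angles; "dq": joint speeds; "effort": joint torques, N m; "position": TCP position; "orientation": TCP orientation; "wrist_force": force on the tool from outside, world axes, zero at the start; "wrist_torque": the same for the moment, N m; "opening": opening from 0.0 (shut) to 1.0 (fully open).
Only numpy, scipy, OpenCV 4.12 (cv2) and the standard library are available. Lean on these libraries where they do the work, as an engineer would, in place of code of your own. Each camera call takes 0.05 s, during which the arm holds its last target. There are 200 camera calls.

### The job

On the white kiln control box, press the orange fuse hatch in once with a fingertip so that its push-push catch lets go, back off so that it springs open, and watch for a moment that it stays open. Press only once and do not force it: a second press catches it shut again. Leave the yellow-and-red stop button unpressed and the glue bottle, cup and bowl where they stand; nothing is to be picked up.

Things in the scene. Friction and masses are not known exactly. Their poses are not given: they have to be found in the camera images.
- controller: White kiln control box, fixed to the table, 150 (x) by 230 (y) by 90 mm high. Origin at the centre of its underside; its x points away from its near side, y to its left, z up. The orange hatch is in the left half of its top, the stop button and a dark display in the right half.
- hatch_mark (a point): Dark round thumb mark, 22 mm across, on the orange hatch: the point to press, on its top face, 22 mm from its free (near) edge, midway across. Moves with the hatch. Shut, it is 100 mm above the table, and the hatch (84 mm along the box's x, 56 mm along y, 12 mm thick) stands 10 mm proud of the box.
- hatch_hinge (a point): Middle of the hatch's hinge line, along the hatch's far edge at its underside, 88 mm above the table, 62 mm behind the thumb mark. The hinge line runs along the box's y.
- hatch (a joint): Hatch angle, rad. 0: shut and caught. Negative: pressed in, to a stop at -0.16. Positive: open, free edge rising to a stop at 1.0 (that edge then 165 mm above the table), held there by a spring. The catch lets go once the mark has been pressed in about 4 mm (6 to 8 mm to be sure, stop at 10 mm; 2 to 5 N) and is released: the hatch then follows the finger up as it backs off.
- catch (a joint): Step of the catch slide under the hatch, m. 0 to 0.001 at the start (caught); about 0.011 after one press and release (let go); above 0.015 once a second press has caught the hatch again.
- stop_button (a joint): Travel of the red stop button in its yellow collar, m: 0 is up, 0.005 fully pressed. To be left alone.
- stop_button_top (a point): Centre of the top of the red stop button, 26 mm across, 18 mm above the box's top, in its right near corner.
- glue_center (a point): Green glue bottle with a white cap, 40 mm across, 110 mm tall, loose; point at its centre, half-way up.
- mug_center (a point): White ceramic cup without handle, 72 mm across, 80 mm tall, loose; point at its centre, half-way up.
- bowl_center (a point): Terracotta bowl, 90 mm across, 45 mm tall, loose; point at its centre, half-way up.

How it is judged:
By the outcome, as a careful person would: the job done as asked, in the order asked, and still so for the second after the job is handed in, with the robot touching nothing.
It also fails if it takes over 32 s, if anything falls off the work surface, if the arm or the gripper's body presses on something with over 40 N, if the wrist force passes 120 N, or if a joint passes its speed limit or range.

## Working session

There is one attempt and no reset: what is moved stays moved. The work goes in short steps, Python scripts to look and compute and a tool call to move; the robot and the scene stay as the last step left them, time stands still between calls to the robot, and variables do not carry over. Pictures are saved under pics/ and viewed, about 8 in all and at most 12, crops included, and the job is handed in when it is done.

Besides the shell and the picture viewer there is one more tool, called after "Emit:" as name(argument=value, ...) on one line, values as JSON. send_rows: Moves the arm, as the interface text tells. Its arguments: {"type":"object","properties":{"commands":{"type":"array","items":{"type":"array","items":{"type":"number"}}},"grip":{"type":"number"},"grip_force":{"type":"number"}},"required":["commands"]}

```bash
mkdir -p pics; cat > h.py <<'E'
import cv2, numpy as np
from workcell import env, capture, get_calibration
def save(n,f):
    c=get_calibration(n); im=capture(n); cv2.imwrite(f,im[:,:,::-1]); return c,im
def ray(c,u,v,fish=False):
    f=192/np.tan(np.radians(c['fov_y'])/2)
    d=np.array([u-c['cx'],v-c['cy']])/f
    if fish:
        t=np.hypot(*d); d3=np.r_[np.sin(t)*d/max(t,1e-9),np.cos(t)]
    else: d3=np.r_[d,1]; d3/=np.linalg.norm(d3)
    R=cv2.Rodrigues(np.array(c['rvec'],float))[0]; t=np.array(c['tvec'],float).ravel()
    return -R.T@t, R.T@d3
def tri(rs):
    A=sum(np.eye(3)-np.outer(d,d) for o,d in rs); b=sum((np.eye(3)-np.outer(d,d))@o for o,d in rs)
    return np.linalg.solve(A,b)
def atz(r,z): o,d=r; return o+d*(z-o[2])/d[2]
E
python3 - <<'E'
from h import *
c={}
for n in("scene","top"):
    c[n],im=save(n,f"pics/{n}0.png"); print(n,c[n],im.shape)
s=env.sense(); print(s)
a=cv2.imread("pics/scene0.png");b=cv2.imread("pics/top0.png")
cv2.imwrite("pics/both.png",cv2.resize(np.vstack([a,b]),None,fx=.78,fy=.78))
E
```

```text
scene {'fov_y': 44.63251351915593, 'cx': 250.80720182030504, 'cy': 192.27450520489276, 'rvec': array([ 2.2215972 ,  1.10549193, -0.41482677]), 'tvec': array([-0.39751694, -0.26727741,  1.66327207])} (384, 512, 3)
top {'fov_y': 51.998400406224405, 'cx': 253.979143006318, 'cy': 195.6739320366034, 'rvec': array([ 2.14046706, -2.12844736,  0.12422366]), 'tvec': array([0.06271327, 0.63295668, 0.9367741 ])} (384, 512, 3)
{'clock': 0.1, 'joint_positions': array([ 1.00459187e+00,  3.13413519e-01,  1.49831532e+00, -3.71568600e-05,
        1.33102580e+00, -2.23405091e-01]), 'dq': array([-0.00068249, -0.00102736, -0.00178431, -0.00031438, -0.00131525,
       -0.00185377]), 'effort': array([ 3.13662931e-03, -4.12898326e+01, -2.60141230e+01, -1.53495021e-04,
        3.01318483e-03,  1.03193537e-05]), 'position': array([0.1763672 , 0.49425523, 0.23079958]), 'orientation': array([-5.35751036e-01, -3.09515325e+00,  1.70640033e-03]), 'wrist_force': array([-0.07312497,  0.37934291,  0.56940661]), 'wrist_torque': array([0.00815951, 0.03230315, 0.00771039]), 'opening': 0.9997583476895832}
```

View pics/top0.png

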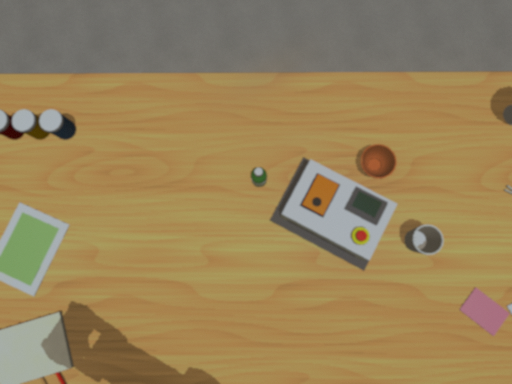

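View pics/scene0.png

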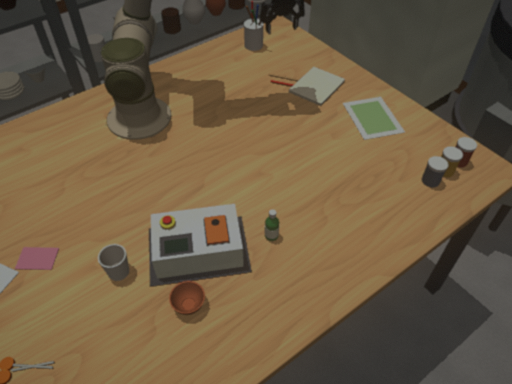

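The top view shows the hatch mark near (317,202), the stop button at (361,236), the bottle at (259,176), the bowl at (379,161) and the cup at (424,240). In the scene view the mark is near (215,222) and the button at (167,221).

```bash
python3 - <<'E'
from h import *
c={n:get_calibration(n) for n in("scene","top")}
I={n:cv2.imread(f"pics/{n}0.png") for n in c}
box={"top":(295,165,345,225),"scene":(195,208,238,250)}; R={}; q={}
for n in c:
    x0,y0,x1,y1=box[n]; p=I[n][y0:y1,x0:x1]; h=cv2.cvtColor(p,cv2.COLOR_BGR2HSV)
    m=((h[...,0]<16)&(h[...,1]>190)&(h[...,2]>70)).astype(np.uint8)
    cs=max(cv2.findContours(m,0,2)[0],key=cv2.contourArea)
    r=cv2.boxPoints(cv2.minAreaRect(cs))+[x0,y0]; print(n,r.round(1).tolist())
    hull=np.zeros_like(m); cv2.drawContours(hull,[cv2.convexHull(cs)],-1,1,-1)
    d=(hull>0)&(h[...,2]<100); k,l,st,ce=cv2.connectedComponentsWithStats(cv2.erode(hull,np.ones((3,3)))*(h[...,2]<110).astype(np.uint8))
    print([(s[4],(g+[x0,y0]).round(1).tolist()) for s,g in zip(st[1:],ce[1:])])
    i=1+np.argmax(st[1:,4]); q[n]=ce[i]+[x0,y0]
    for u in r: print(atz(ray(c[n],*u),.1).round(3)) if n=="top" else 0
    R[n]=ray(c[n],*q[n]); print(q[n],atz(R[n],.1))
print("mark",tri(list(R.values())))
for nm,t,s in(("btn",(361,235.5),(167,220)),("bottlecap",(259,171.5),(272,212))):
    print(nm,tri([ray(c["top"],*t),ray(c["scene"],*s)]))
for nm,t,z in(("bowl",(379,161),.045),("cup",(427,240),.08)): print(nm,atz(ray(c["top"],*t),z))
# box top corners in top view
for t in((310,161),(396,207),(370,261),(281,213)): print(t,atz(ray(c["top"],*t),.09).round(3))
a=cv2.resize(I["top"][150:275,265:405],None,fx=4,fy=4,interpolation=2)
b=cv2.resize(I["scene"][195:295,140:255],None,fx=4,fy=4,interpolation=2)
o=np.zeros((500,1020,3),np.uint8); o[:500,:560]=a;o[:400,560:1020]=b
cv2.imwrite("pics/z.png",cv2.resize(o,None,fx=.78,fy=.78))
E
```

```text
Traceback (most recent call last):
ValueError: max() iterable argument is empty
```

```bash
cat > m.py <<'E'
from h import *
c={n:get_calibration(n) for n in("scene","top")}
I={n:cv2.imread(f"pics/{n}0.png") for n in c}
a=cv2.resize(I["top"][150:275,265:405],None,fx=4,fy=4,interpolation=2)
b=cv2.resize(I["scene"][195:295,140:255],None,fx=4,fy=4,interpolation=2)
o=np.zeros((500,1020,3),np.uint8); o[:500,:560]=a;o[:400,560:1020]=b
cv2.imwrite("pics/z.png",cv2.resize(o,None,fx=.78,fy=.78))
box={"top":(295,165,345,225),"scene":(195,208,238,250)}; R={}; q={}
for n in c:
    x0,y0,x1,y1=box[n]; p=I[n][y0:y1,x0:x1]; h=cv2.cvtColor(p,cv2.COLOR_BGR2HSV).astype(int)
    r,g,bl=p[...,2].astype(int),p[...,1].astype(int),p[...,0].astype(int)
    print(n,p[p.shape[0]//2,p.shape[1]//2])
    m=((r>g*1.6)&(r-bl>50)).astype(np.uint8)
    cs=max(cv2.findContours(m,0,2)[0],key=cv2.contourArea)
    bx=cv2.boxPoints(cv2.minAreaRect(cs))+[x0,y0]; print(n,bx.round(1).tolist())
    hull=np.zeros_like(m); cv2.drawContours(hull,[cv2.convexHull(cs)],-1,1,-1)
    hull=cv2.erode(hull,np.ones((3,3),np.uint8)); med=np.median(r[m>0])
    k,l,st,ce=cv2.connectedComponentsWithStats(hull*(r<.65*med).astype(np.uint8))
    print([(int(s[4]),(e+[x0,y0]).round(1).tolist()) for s,e in zip(st[1:],ce[1:])])
    i=1+np.argmax(st[1:,4]); q[n]=ce[i]+[x0,y0]
    for u in bx: print(atz(ray(c[n],*u),.1).round(3))
    R[n]=ray(c[n],*q[n]); print(q[n],atz(R[n],.1))
print("mark",tri(list(R.values())))
for nm,t,s in(("btn",(361,235.5),(167,220)),("bottlecap",(259,171.5),(272,212))):
    print(nm,tri([ray(c["top"],*t),ray(c["scene"],*s)]))
for nm,t,z in(("bowl",(379,161),.045),("cup",(427,240),.08)): print(nm,atz(ray(c["top"],*t),z))
for t in((310,161),(396,207),(370,261),(281,213)): print(t,atz(ray(c["top"],*t),.09).round(3))
E
python3 m.py
```

```text
scene [ 44  84 142]
scene [[204.1, 217.7], [224.6, 215.2], [227.9, 241.0], [207.3, 243.6]]
[(37, [214.9, 221.7])]
[ 0.586 -0.098  0.1  ]
[ 0.612 -0.049  0.1  ]
[ 0.685 -0.09   0.1  ]
[ 0.66  -0.137  0.1  ]
[214.91891892 221.7027027 ] [ 0.61383637 -0.08221746  0.1       ]
top [ 40 109 170]
top [[315.0, 180.0], [317.2, 175.6], [319.2, 176.6], [317.0, 181.0]]
[]Traceback (most recent call last):
  File "m.py", line 20, in <module>
    i=1+np.argmax(st[1:,4]); q[n]=ce[i]+[x0,y0]
        ~~~~~~~~~^^^^^^^^^^
    return _wrapfunc(a, 'argmax', axis=axis, out=out, **kwds)
    return bound(*args, **kwds)
ValueError: attempt to get argmax of an empty sequence
```

View pics/z.png

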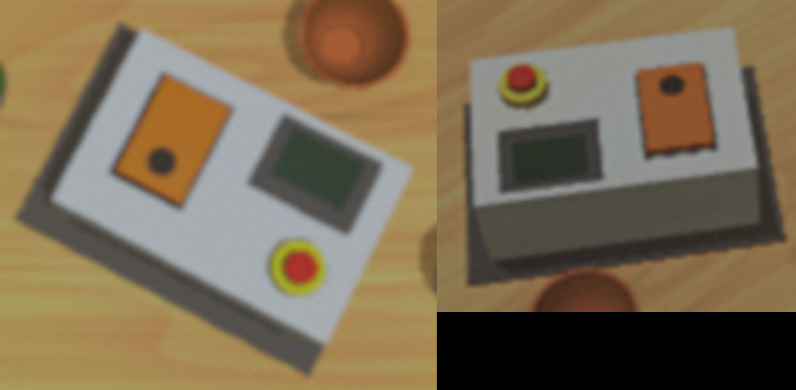

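The zoom shows the mark at top pixel about (316.6, 201.3) and scene pixel about (215, 222). The hatch is shut and unobstructed. I need a looser orange threshold for the top view.

```bash
sed -i 's/r>g\*1.6/r>g*1.35/' m.py; python3 m.py; python3 -c "
from h import *
from scipy.spatial.transform import Rotation as R
s=env.sense();print(R.from_rotvec(s['orientation']).as_matrix().round(4).tolist(), s['position'])"
```

```text
scene [ 44  84 142]
scene [[203.7, 217.3], [225.1, 214.6], [228.4, 241.0], [207.0, 243.6]]
[(37, [214.9, 221.7])]
[ 0.584 -0.098  0.1  ]
[ 0.611 -0.047  0.1  ]
[ 0.686 -0.089  0.1  ]
[ 0.659 -0.137  0.1  ]
[214.91891892 221.7027027 ] [ 0.61383637 -0.08221746  0.1       ]
top [ 40 109 170]
top [[301.0, 204.4], [317.1, 173.6], [338.3, 184.6], [322.2, 215.5]]
[(54, [316.4, 201.4])]
[ 0.604 -0.046  0.1  ]
[ 0.678 -0.084  0.1  ]
[ 0.652 -0.134  0.1  ]
[ 0.579 -0.095  0.1  ]
[316.38888889 201.38888889] [ 0.61185196 -0.0816762   0.1       ]
mark [ 0.61228441 -0.08169533  0.09790549]
btn [ 0.53328687 -0.18166974  0.10227324]
bottlecap [0.68247376 0.05416709 0.10562312]
bowl [ 0.72190784 -0.24705974  0.045     ]
cup [ 0.52422329 -0.34129096  0.08      ]
(310, 161) [ 0.711 -0.069  0.09 ]
(396, 207) [ 0.601 -0.269  0.09 ]
(370, 261) [ 0.475 -0.204  0.09 ]
(281, 213) [0.585 0.001 0.09 ]
[[-0.9418, 0.3361, -0.0006], [0.3361, 0.9418, -0.001], [0.0002, -0.0011, -1.0]] [0.1763672  0.49425523 0.23079958]
```

The mark triangulates to (0.612, -0.082, 0.098), against a stated height of 0.100. The hatch measures 84 x 56 mm and the box yaw is about -27°, so the measurements agree. I'll close the fingers and fly over to it with tool x along the box's x.

Emit:
send_rows(commands=[[-0.0375,-0.0247,0,0,0,0.016],[-0.075,-0.0494,0,0,0,0.032],[-0.1125,-0.0741,0,0,0,0.048],[-0.15,-0.0988,0,0,0,0.064],[-0.1875,-0.1235,0,0,0,0.08],[-0.225,-0.148,0,0,0,0.1],[-0.2625,-0.173,0,0,0,0.116],[-0.3,-0.1975,0,0,0,0.132]], grip=0, grip_force=40)

```text
clock: 0.9
position: [0.3933, 0.2059, 0.2312]
orientation: [-0.74, -3.053, 0.0]
wrist_force: [0.4, 1.1, 0.7]
opening: -0.004
```

```bash
cat > t.py <<'E'
from h import *
import sys
from scipy.spatial.transform import Rotation as R
s=env.sense(); M=R.from_rotvec(s['orientation']).as_matrix()
T=np.array([.609,-.080,float(sys.argv[1])])
bx=np.array([.889,-.457,0]); yaw=np.arctan2(np.cross(-M[:,0],bx)[2],-M[:,0]@bx)
print(s['clock'],s['position'].round(4),'shift',(M.T@(T-s['position'])).round(4),'turn z',(-yaw).round(4),'tilt',M[:,2].round(4),'F',s['wrist_force'].round(2),s['opening'])
E
python3 t.py .15
```

```text
0.9 [0.3933 0.2059 0.2312] shift [-0.3227 -0.1554  0.0812] turn z -0.0007 tilt [-2.e-04  0.e+00 -1.e+00] F [0.44 1.11 0.7 ] -0.004116703720864395
```

Emit:
send_rows(commands=[[-0.042,-0.02,0,0,0,0],[-0.084,-0.04,0,0,0,0],[-0.126,-0.06,0,0,0,0],[-0.168,-0.08,0.01,0,0,0],[-0.21,-0.1,0.02,0,0,0],[-0.25,-0.12,0.035,0,0,0],[-0.29,-0.14,0.05,0,0,0],[-0.323,-0.1555,0.065,0,0,0]])

```text
clock: 1.7
position: [0.6096, -0.0805, 0.1651]
orientation: [-0.74, -3.052, 0.0]
wrist_force: [-0.3, -0.0, 0.1]
opening: 0.001
```

Emit:
send_rows(commands=[[0,0,0.016,0,0,0],[0,0,0.016,0,0,0]])

```text
clock: 1.9
position: [0.6078, -0.0787, 0.1474]
orientation: [-0.739, -3.048, -0.001]
wrist_force: [0.3, 0.0, 0.2]
opening: 0.0
```

```bash
python3 t.py .1; python3 - <<'E'
from h import *
for n in("wrist","top"): save(n,f"pics/{n}1.png")
w=cv2.imread("pics/wrist1.png"); t=cv2.imread("pics/top1.png")[140:280,250:410]
t=cv2.resize(t,None,fx=2.743,fy=2.743)
cv2.imwrite("pics/p1.png",cv2.resize(np.hstack([w,t]),None,fx=.83,fy=.83))
E
```

```text
1.9 [ 0.6078 -0.0787  0.1474] shift [-0.0019 -0.0006  0.0473] turn z -0.0012 tilt [-0.0052  0.0018 -1.    ] F [0.25 0.04 0.24] 9.09909000722403e-05
```

View pics/p1.png

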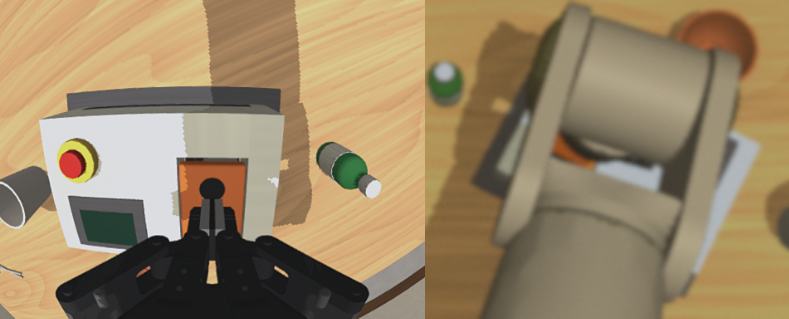

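The wrist view shows the mark at about (255,226) in full-size pixels, with the closed fingertips just below it. I'll triangulate from that view to check the mark's position.

```bash
python3 t.py .1; python3 - <<'E'
from h import *
c=get_calibration("wrist"); w=cv2.imread("pics/wrist1.png")
g=w[205:250,235:280].max(2); m=(g<60).astype(np.uint8)
print(*["".join("#" if v else "." for v in r) for r in m[:40]],sep="\n")
for v in (222,225,228): print(v,atz(ray(c,255.4,v,True),.1).round(4))
E
```

```text
2.0 [ 0.6086 -0.0779  0.1505] shift [-0.0013 -0.0017  0.0505] turn z 0.0004 tilt [-5.e-04  2.e-04 -1.e+00] F [-0.11  0.8   0.64] 0.0002551610271290699
.............................................
.............................................
.............................................
.............................................
.............................................
.............................................
.............................................
.............................................
.............................................
.............................................
................#########....................
..............##############.................
............##################...............
...........####################..............
..........######################.............
.........########################............
........##########################...........
.......###########################...........
.......############################..........
......#############################..........
......#######################
[... 280 characters left out ...]
##..........
......#############################..........
.......###########################...........
.......###########################...........
........#########################............
.........#######################.............
..........#####################..............
...........###################...............
............#################................
..................######.....................
..................######.....................
..................######.....................
..................######.....................
..................######.....................
222 [ 0.6126 -0.0781  0.1   ]
225 [ 0.6147 -0.0792  0.1   ]
228 [ 0.6168 -0.0803  0.1   ]
```

The wrist view puts the mark at (0.617, -0.080), within 4 mm of the other estimate, so my target is about (0.611, -0.079). I'll descend to just above the hatch.

Emit:
send_rows(commands=[[-0.002,0,0.01,0,0,0],[-0.002,0,0.02,0,0,0],[-0.002,0,0.03,0,0,0],[-0.002,0,0.038,0,0,0],[-0.002,0,0.043,0,0,0],[-0.002,0,0.043,0,0,0],[-0.002,0,0.043,0,0,0]])

```text
clock: 2.7
position: [0.6107, -0.0793, 0.1075]
orientation: [0.739, 3.053, -0.0]
wrist_force: [-0.1, -0.3, 0.1]
opening: 0.0
```

Emit:
send_rows(commands=[[0,0,0.002,0,0,0],[0,0,0.004,0,0,0],[0,0,0.004,0,0,0],[0,0,0.004,0,0,0]])

```text
clock: 3.1
position: [0.6106, -0.0793, 0.1033]
orientation: [0.739, 3.053, -0.0]
wrist_force: [-0.8, 0.3, 0.1]
opening: -0.003
```

Emit:
send_rows(commands=[[0,0,0.001,0,0,0],[0,0,0.002,0,0,0],[0,0,0.002,0,0,0],[0,0,0.002,0,0,0]])

```text
clock: 3.5
position: [0.6106, -0.0793, 0.1013]
orientation: [0.739, 3.053, -0.0]
wrist_force: [0.4, 0.2, -0.0]
opening: -0.003
```

Emit:
send_rows(commands=[[0,0,0.001,0,0,0],[0,0,0.002,0,0,0],[0,0,0.003,0,0,0],[0,0,0.003,0,0,0],[0,0,0.003,0,0,0]])

```text
clock: 4.0
position: [0.6105, -0.0792, 0.0983]
orientation: [-0.739, -3.053, -0.0]
wrist_force: [-1.4, 0.7, 3.0]
opening: -0.002
```

Emit:
send_rows(commands=[[0,0,0.001,0,0,0],[0,0,0.002,0,0,0],[0,0,0.002,0,0,0],[0,0,0.002,0,0,0]])

```text
clock: 4.4
position: [0.6106, -0.0793, 0.0962]
orientation: [-0.739, -3.053, 0.0]
wrist_force: [-2.0, 0.6, 3.7]
opening: -0.002
```

Contact was near z = 0.100, with 3.7 N at 4 mm in. I'll go on to about 6.3 mm.

Emit:
send_rows(commands=[[0,0,0.001,0,0,0],[0,0,0.002,0,0,0],[0,0,0.0025,0,0,0],[0,0,0.0025,0,0,0]])

```text
clock: 4.8
position: [0.6106, -0.0792, 0.0936]
orientation: [-0.739, -3.053, -0.0]
wrist_force: [-1.9, 1.4, 2.7]
opening: -0.0
```

That puts the mark about 7 mm in at about 3 N. Now I'll back off straight up.

Emit:
send_rows(commands=[[0,0,-0.002,0,0,0],[0,0,-0.005,0,0,0],[0,0,-0.01,0,0,0],[0,0,-0.018,0,0,0],[0,0,-0.028,0,0,0],[0,0,-0.04,0,0,0],[0,0,-0.055,0,0,0],[0,0,-0.07,0,0,0]])

```text
clock: 5.6
position: [0.6105, -0.0792, 0.1651]
orientation: [0.739, 3.053, -0.0]
wrist_force: [-0.2, -0.4, -0.5]
opening: 0.004
```

Emit:
send_rows(commands=[[0.02,0,-0.02,0,0,0],[0.04,0,-0.045,0,0,0],[0.08,0,-0.07,0,0,0],[0.12,0,-0.09,0,0,0],[0.16,0,-0.09,0,0,0],[0.2,0,-0.09,0,0,0],[0.2,0,-0.09,0,0,0]])

```text
clock: 6.3
position: [0.4297, 0.014, 0.2549]
orientation: [0.736, 3.054, 0.0]
wrist_force: [0.7, -0.2, -0.5]
opening: 0.001
```

```bash
python3 t.py .1; python3 - <<'E'
from h import *
for n in("scene","top"): save(n,f"pics/{n}2.png")
a=cv2.imread("pics/scene2.png")[180:310,90:300]; t=cv2.imread("pics/top2.png")[140:280,250:450]
r=lambda i:cv2.resize(i,(400,300),interpolation=2)
cv2.imwrite("pics/p2.png",np.hstack([r(a),r(t)]))
E
```

```text
6.3 [0.4297 0.014  0.2549] shift [-0.2024 -0.002   0.155 ] turn z 0.0018 tilt [ 3.e-04  1.e-04 -1.e+00] F [ 0.66 -0.18 -0.49] 0.0009803078443290298
```

View pics/p2.png

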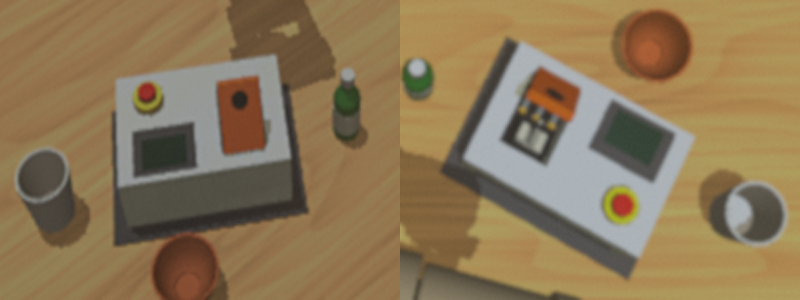

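The hatch is open, with the fuses visible below it in the top view, and nothing else has moved. I'll watch for about a second and a half, then look again.

Emit:
send_rows(commands=[[0,0,0,0,0,0],[0,0,0,0,0,0],[0,0,0,0,0,0],[0,0,0,0,0,0],[0,0,0,0,0,0],[0,0,0,0,0,0],[0,0,0,0,0,0],[0,0,0,0,0,0]])

```text
clock: 7.2
position: [0.4327, 0.0121, 0.2538]
orientation: [-0.739, -3.053, 0.0]
wrist_force: [0.5, -0.0, 0.4]
opening: 0.002
```

Emit:
send_rows(commands=[[0,0,0,0,0,0],[0,0,0,0,0,0],[0,0,0,0,0,0],[0,0,0,0,0,0],[0,0,0,0,0,0],[0,0,0,0,0,0],[0,0,0,0,0,0],[0,0,0,0,0,0]])

```text
clock: 8.0
position: [0.4327, 0.0122, 0.2538]
orientation: [0.739, 3.053, -0.0]
wrist_force: [0.3, -0.4, -0.3]
opening: -0.002
```

```bash
python3 - <<'E'
from h import *
c,R={}, {}
for n in("scene","top"): c[n],_=save(n,f"pics/{n}3.png")
sl={"scene":np.s_[180:310,90:300],"top":np.s_[140:260,250:450]}
for n in sl:
    d=lambda a,b:cv2.absdiff(cv2.imread(f"pics/{n}{a}.png")[sl[n]],cv2.imread(f"pics/{n}{b}.png")[sl[n]]).max()
    print(n,"diff 2-3",d(2,3))
# mark in the open state: top crop (555,95)->px, scene crop (239,100)
t=(250+(555-400)/2,140+95*140/300); s=(90+239*.525,180+100*130/300)
print("open mark",tri([ray(c["top"],*t),ray(c["scene"],*s)]).round(3)); print(env.sense()['clock'])
a=cv2.imread("pics/scene3.png")[180:310,90:300]; tt=cv2.imread("pics/top3.png")[140:280,250:450]
r=lambda i:cv2.resize(i,(400,300),interpolation=2)
cv2.imwrite("pics/p3.png",np.hstack([r(a),r(tt)]))
E
```

```text
scene diff 2-3 35
top diff 2-3 31
open mark [ 0.646 -0.101  0.142]
8.1
```

View pics/p3.png

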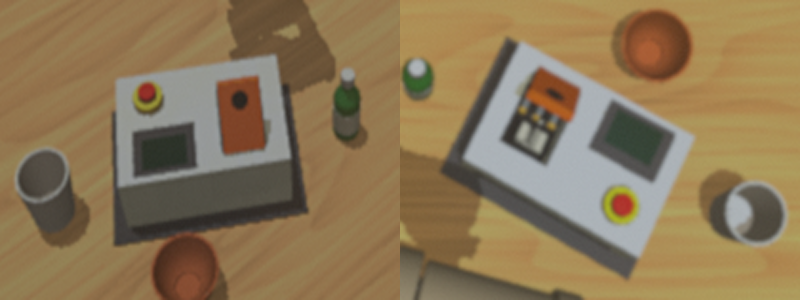

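The picture is unchanged: hatch open, the button up and the objects in place. The nonzero pixel differences fit the arm's shadow settling and image noise.

```bash
python3 -c "
from workcell import env
print(env.hand_in())"
```

```text
the job is handed in; nothing more can be done
None
```

The hatch is open and the job is handed in, at about 8 s on the robot's clock. I pressed the thumb mark once with the closed fingertips, about 7 mm in at roughly 3–4 N. I then backed straight up and moved the arm clear.

- **Hatch:** pictures at 6.3 s and 8.0 s both show it open. The open mark measures about 142 mm above the table, up from 100 mm when shut. I did not read the hatch or catch joints directly.
- **Surroundings:** the stop button looks up, and the bottle, cup and bowl look unmoved. The wrist force was back to noise level.
- **Disagreements:** the wrist camera placed the mark about 4 mm from the fixed-camera estimate, so I pressed using a position between the two. The last two pictures differ by up to 35 grey levels in places. I put that down to the arm's shadow and noise, since nothing visibly moved.

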